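# Feed a baluster foot block along the drill-jig fence with a push stick

### The arm

A 6-joint arm with a two-finger parallel gripper is mounted at the origin on the work surface. World frame = base frame: x ahead of the robot, y to its left, z up, the work surface at z = 0. Lengths are in mm, angles in rad, forces in N, time in s.
With the tool pointing down it reaches from about 275 to 750 mm from the base axis. Payload 10.2 kg.
Tool frame: the origin (TCP) lies at the very end of the fingers, on their centre line; the grasp point (between the pads) lies 19 mm behind it; x points along the fingers, y is the direction in which the jaws open and shut, and the axes are right-handed (so a half turn about x gives the same grasp; the last joint's range is limited). The gripper opens to 85 mm and grips with 20 to 120 N. Pads are 22 mm wide; open, the fingers measure 114 mm over their backs; the gripper's body (76 mm by 85 mm) begins 54 mm behind the grasp point. The pads swing forward as they close: fully open they stand 13 mm farther back than shut.
Start: joints at [1.015, 0.313, 1.498, -0, 1.331, -0.223], TCP at [171.525, 496.196, 231.294] pointing down, gripper open.
Joint ranges: [-2.94, 2.94], [-0.97, 2.17], [0.19, 2.56], [-1.23, 4.37], [0.02, 3.11], [-2.88, 2.88]. Speed limits (rad/s): [2.39, 2.39, 3.01, 3.14, 3.14, 3.14].

### API

Orientations are given as a unit quaternion [w, x, y, z].
In Python, from rig import ctrl, viewer, order gives the robot as it stands. The module is installed in compiled form; this text tells all that it offers.
- The arm moves only by the tool carry_out, never from a script. Its argument "deltas" is a list of rows, each a list of 7 numbers: the gripper command: -1 is fully open, 1 is shut, values between are in proportion, then the shift along the tool's x, y, z in mm, then the turn, a rotation vector about the tool's x, y, z in degrees. A call has exactly 5 rows; each row is the pose to reach, as a shift and turn from the pose commanded when the call began, along the tool's axes at that moment; what a row does not reach only later rows make up. A row lasts 1/8 s, in which the tool goes at most 62.5 mm and 10.7 degrees, less where a joint would pass 70% of its speed; a pose out of reach is approached as far as the arm can. A call with a gripper value outside its range is refused whole. The fingers move at their own pace and stop on an object; "newtons" is the grip in N (left out, the last holds). Time passes only in rows, so rows that repeat a pose let the fingers close, or fill a call up. It gives the time, the measured TCP pose, the force and the opening at its end, in the units of the state.
- ctrl.sense(): the state, without advancing time (a new reading comes with each control period).
- viewer.capture(name): name is "scene" or "top" or "wrist"; returns the picture (480x640x3 uint8, red, green, blue); there is no depth.
- viewer.calibration(name): a dict with "fx", "fy", "cx", "cy" (pixels), "xyz" and "attitude" of the camera in the world; the wrist camera has in their place "T_tool_cam" (4x4, takes a point from camera to tool coordinates, whose origin is the TCP and whose axes are the tool frame's). Camera axes: x right, y down, z forward; pixel columns grow to the right and rows downward; lengths in mm; the calibration is good to about 2 mm. The wrist camera is an equidistant fisheye: a pixel r from the principal point sees the ray r / f radians off the axis. A picture is of the moment at which its call begins: read the wrist's pose just before it. calibration takes no time and is no camera call.
- order.finish_job(): hands the job in, once; it reports no verdict.
The state is a dict: "time_s": time; "joints": joint angles; "dq": joint speeds; "tau": joint torques, N m; "eef_pos": TCP position; "ee_rot": TCP orientation; "force": force on the tool from outside, world axes, zero at the start; "wrist_torque": the same for the moment, N m; "grip_width": opening from 0.0 (shut) to 1.0 (fully open).
Only numpy, scipy, OpenCV 4.12 (cv2) and the standard library are available. Lean on these libraries where they do the work, as an engineer would, in place of code of your own. Each camera call takes 0.05 s, during which the arm holds its last target. There are 200 camera calls.

### The job

Take the flat push stick from its leaning rest and use it to press the white foot block flat against the jig's fence, then feed the block along the fence, kept against it, under the drill-guide plate until it is fully home against the end stop. Keep the gripper off the block, then lean the push stick back on its rest the way it was found, foot down, without disturbing the other things on the table.

Things in the scene. Friction and masses are not known exactly. Their poses are not given: they have to be found in the camera images.
- jig: Fixed drill jig; origin at table height, x across to the fence, y the feed direction, z up; yaw within 0.2 rad of the world's. Plywood board 12 mm thick, x -90 to 80, y -210 to 190 mm. Wooden fence on the far (+x) side, full length: face at x = 50 mm, 30 mm thick, top 47 mm above the table. Wooden end stop: face at y = 160 mm, x -45 to 50 mm, top 42 mm above the table.
- guide_edge (a point): Middle of the entry edge (underside) of the aluminium drill-guide plate fixed over the far side of the lane; axes as the jig's. In the jig's frame the plate spans x 25 to 80 mm, y 50 to 160 mm, underside 67 mm and top 75 mm above the table. It stands on two posts on the fence.
- jig_corner (a point): Point at the board's top surface (12 mm above the table) where the fence face meets the end-stop face; axes as the jig's.
- foot_block: Loose white wooden block, 70 mm (x) by 90 mm (y, feed) by 45 mm high, 0.2 to 0.4 kg; origin centre of underside. Trailing end (-y) has a full-height open groove 20 mm wide, 10 mm deep, centred at x = -6 mm. Starts on the board before the guide plate, 15 to 35 mm off the fence, turned up to 0.2 rad. Home: origin 35 mm in -x and 45 mm in -y from jig_corner.
- push_stick: Loose flat wooden paddle 170 mm long (z), 92 mm wide (y), 10 mm thick (x), 0.11 kg, faces alike. Origin: middle of its foot edge; z points to its top. Can only be pinched across its 10 mm thickness. Leans on the rest 30 degrees from vertical, square to it, top towards the robot (-x of the rest); its upper 75 mm stand free of the rest.
- rest: Fixed wooden rest of the push stick; origin under it at table height, z up, yaw within 0.3 rad. Base 10 mm thick, 150 (x) by 110 mm (y). Back board 70 mm wide slopes 30 degrees from vertical, top towards -x, and carries the stick's underside up to 92 mm from its foot. A lip 24 mm above the table at +x stops the foot; about 8 mm of play between stick and lip.
- rest_foot (a point): Where the push stick's foot-edge middle lies when it is on its rest: 12 mm in +x from the rest's origin and 13 mm above the table. Axes as the rest's.
- planter: Bystander: loose concrete planter with grass, 90 x 140 mm, about 145 mm high; origin under it.
- screw_jar: Bystander: glass jar, 64 mm across, 85 mm high; origin under it.
- baluster: Bystander: white baluster offcut lying on the table, 280 mm long (y), 42 mm square at the ends; origin under it.
Mind the look-alikes: they are no part of the job. Of the things like the push_stick, leave any that is blue; of the rest the larger one is meant.

How it is judged (in metres and radians):
On the way, in this order (a step that is already met when the one before it is completed fails the run):
1. the foot block lies flat against the fence, still before the guide plate (x of foot_block in the frame of jig_corner above -0.04 m and angle between the y axis of foot_block and the y axis of jig, either way round below 0.07 rad and y of foot_block in the frame of jig_corner below -0.15 m), for 0.2 s.
2. the foot block is home: against the fence and against the end stop (x of foot_block in the frame of jig_corner above -0.04 m and y of foot_block in the frame of jig_corner above -0.05 m and angle between the y axis of foot_block and the y axis of jig, either way round below 0.07 rad), for 0.2 s.
At the end, for the whole second after the job is handed in: The foot block lies on the board, flat against the fence and against the end stop (within 5 mm of each, within 0.07 rad); the push stick leans at rest on its rest, foot down, its foot within 22 mm of its place, leaning 0.3 to 0.75 rad, within 0.2 rad of square to the rest (all of step 2 and x of foot_block in the frame of jig_corner below -0.03 m and y of foot_block in the frame of jig_corner below -0.04 m and z of foot_block in the frame of jig_corner below 0.004 m and distance between push_stick and rest_foot below 0.022 m and angle between push_stick's own z axis and vertical between 0.3 and 0.75 rad and angle between the y axis of push_stick and the y axis of rest, either way round below 0.2 rad and linear speed of each of push_stick, foot_block below 0.02 m/s); the robot touches nothing.
It fails at once if the block is under the guide plate while standing off the fence (more than 7 mm, or turned more than 0.12 rad) (y of foot_block in the frame of jig_corner above -0.145 m and (x of foot_block in the frame of jig_corner below -0.042 m or angle between the y axis of foot_block and the y axis of jig, either way round above 0.12 rad)).
It fails at once if the gripper touches the block (contact force between any of the fingers, the arm and foot_block above 0.5 N).
It fails at once if a bystander is moved by more than 20 mm (distance of any of planter, screw_jar, baluster from where it was at the start of the episode above 0.02 m).
It also fails if it takes over 70 s, if anything falls off the work surface, if the arm or the gripper's body presses on something with over 40 N, if the wrist force passes 120 N, or if a joint passes its speed limit or range.

## Working session

There is one attempt and no reset: what is moved stays moved. The work goes in short steps, Python scripts to look and compute and a tool call to move; the robot and the scene stay as the last step left them, time stands still between calls to the robot, and variables do not carry over. Pictures are saved under pics/ and viewed, about 8 in all and at most 12, crops included, and the job is handed in when it is done.

Besides the shell and the picture viewer there is one more tool, called after "Request:" as name([rows], argument=value, ...), one row to a line, values as JSON. carry_out: Moves the arm, as the interface text tells. Its arguments: {"type":"object","properties":{"deltas":{"type":"array"},"newtons":{"type":"number"}},"required":["deltas"]}

```bash
mkdir -p pics
python3 - <<'E'
from rig import ctrl, viewer, order
import cv2
for n in ("scene","top"):
    print(n,viewer.calibration(n)); cv2.imwrite(f"pics/{n}0.png",viewer.capture(n)[:,:,::-1])
print(viewer.calibration("wrist")); print(ctrl.sense())
E
```

```text
scene {'fx': 456.09303800190816, 'fy': 456.09303800190816, 'cx': 317.02674487673283, 'cy': 239.528529946207, 'xyz': array([1098.86280382,  631.32286984,  840.40357096]), 'attitude': array([-0.13791252,  0.30468232,  0.85374783, -0.39907827])}
top {'fx': 451.56292243368097, 'fy': 451.56292243368097, 'cx': 313.138439886986, 'cy': 239.0791360686001, 'xyz': array([ 382.73583195,  -53.29640844, 1377.63954174]), 'attitude': array([-0.03963248,  0.70814818, -0.704287  ,  0.03058174])}
{'fx': 371.64829954431775, 'fy': 371.64829954431775, 'cx': 320.18527262103663, 'cy': 242.09538706184998, 'T_tool_cam': array([[-8.35016724e-04, -3.04624643e-01,  9.52472115e-01,
        -1.43665536e+02],
       [ 9.99999519e-01, -7.44421805e-04,  6.38598323e-04,
         2.94400824e-01],
       [ 5.14508225e-04,  9.52472190e-01,  3.04625119e-01,
        -7.72840455e+01],
       [ 0.00000000e+00,  0.00000000e+00,  0.00000000e+00,
         1.00000000e+00]])}
{'time_s': 0.1, 'joints': array([ 1.01458078e+00,  3.13405104e-01,  1.49835317e+00, -1.23942630e-05,
        1.33101434e+00, -2.23405849e-01]), 'dq': array([ 0.00013227, -0.00211491, -0.00290408, -0.00138256,  0.0016018 ,
        0.0004    ]), 'tau': array([ 2.07828940e-03, -4.12902832e+01, -2.60140157e+01, -1.52420639e-04,
        3.07759343e-03, -4.30683269e-05]), 'eef_pos': array([171.40985125, 495.98529737, 230.78963693]), 'ee_rot': array([ 0.69718471,  0.11673516,  0.6974939 , -0.11751016]), 'force': array([-1.14971923,  0.1506985 ,  0.84283124]), 'wrist_torque': array([-0.0207687 , -0.00178059,  0.02515923]), 'grip_width': 0.9968224394736771}
```

View pics/scene0.png

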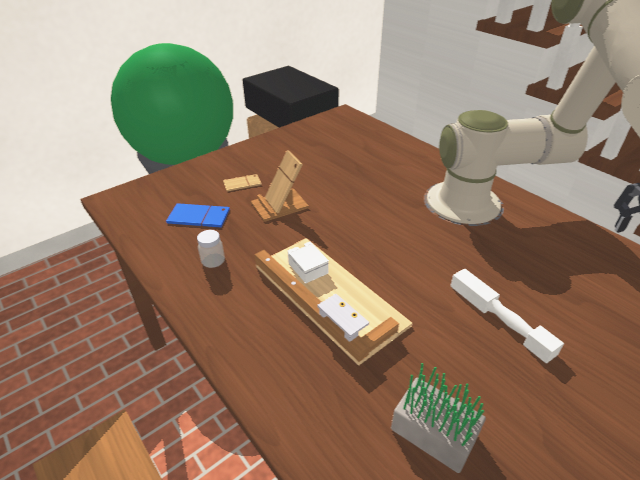

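View pics/top0.png

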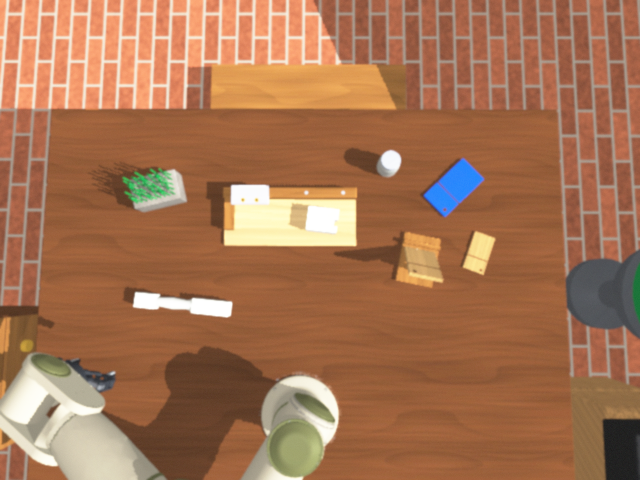

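The scene view shows the rest with the stick at about (280,190), the jig at (335,300) with the block at (308,262), and the blue stick at (198,215). In the top view the jig is at (290,218), the block at (322,219), the rest at (420,260), and a small look-alike stick at (479,253).

Run:
```python
import cv2
im=cv2.imread("pics/top0.png")
a=cv2.resize(im[175:255,215:365],None,fx=5,fy=5,interpolation=cv2.INTER_CUBIC)
cv2.imwrite("pics/c1.png",a)
b=cv2.resize(im[225:295,385:455],None,fx=8,fy=8,interpolation=cv2.INTER_CUBIC)
s=cv2.imread("pics/scene0.png")
cv2.imwrite("pics/c2.png",b)
```

```text
(no output)
```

View pics/c1.png

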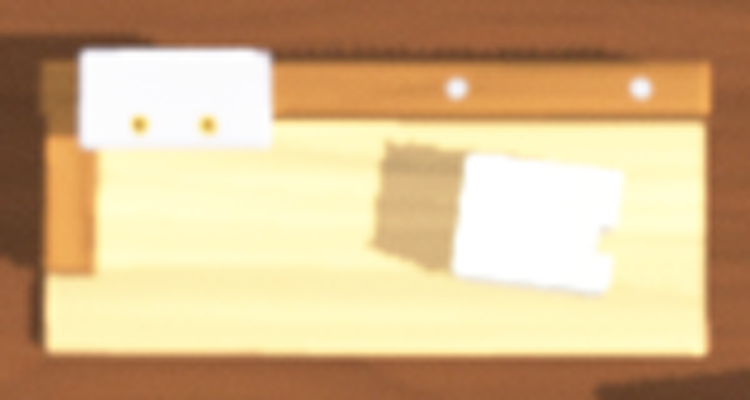

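View pics/c2.png

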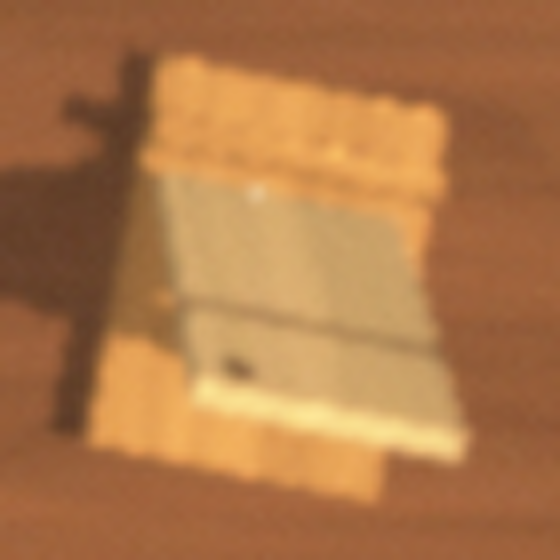

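```bash
cat > h.py <<'E'
import numpy as np, cv2
from rig import ctrl, viewer, order
from scipy.spatial.transform import Rotation as R
def q2R(q): return R.from_quat(np.roll(q,-1))
def bp(name,px,z):
    c=viewer.calibration(name); A=q2R(c["attitude"])
    d=A.apply([(px[0]-c["cx"])/c["fx"],(px[1]-c["cy"])/c["fy"],1.]); 
    return c["xyz"]+d*(z-c["xyz"][2])/d[2]
def proj(name,P):
    c=viewer.calibration(name); A=q2R(c["attitude"])
    v=A.inv().apply(np.asarray(P)-c["xyz"]); return np.c_[c["fx"]*v[...,0]/v[...,2]+c["cx"],c["fy"]*v[...,1]/v[...,2]+c["cy"]]
def wproj(P,s):
    "world points -> wrist pixels"
    c=viewer.calibration("wrist"); T=c["T_tool_cam"]
    p=q2R(s["ee_rot"]).inv().apply(np.asarray(P)-s["eef_pos"]); v=(p-T[:3,3])@T[:3,:3]
    th=np.arctan2(np.hypot(v[:,0],v[:,1]),v[:,2]); n=np.hypot(v[:,0],v[:,1])
    return np.c_[c["fx"]*th*v[:,0]/n+c["cx"],c["fx"]*th*v[:,1]/n+c["cy"]]
def wbp(px,z,s):
    c=viewer.calibration("wrist"); T=c["T_tool_cam"]
    d=np.array([px[0]-c["cx"],px[1]-c["cy"]]); r=np.hypot(*d); th=r/c["fx"]
    v=np.r_[np.sin(th)*d/r,np.cos(th)]; Q=q2R(s["ee_rot"])
    o=Q.apply(T[:3,3])+s["eef_pos"]; w=Q.apply(T[:3,:3]@v); return o+w*(z-o[2])/w[2]
def fr(x,y,z,yaw):
    T=np.eye(4); T[:3,:3]=R.from_euler("z",yaw).as_matrix(); T[:3,3]=x,y,z; return T
def delta(pos,Rm,pos0=None,R0=None):
    "goal -> shift (mm, tool axes) and rotvec deg"
    s=ctrl.sense(); R0=R0 or q2R(s["ee_rot"]); pos0=s["eef_pos"] if pos0 is None else pos0
    return R0.inv().apply(np.asarray(pos)-pos0).round(1), np.degrees((R0.inv()*Rm).as_rotvec()).round(1)
E
python3 - <<'E'
from h import *
from scipy.optimize import least_squares
def fit(L,px,g,name="top"):
    L=np.array(L,float)
    f=lambda p:(proj(name,L@R.from_euler("z",p[2]).as_matrix().T+[p[0],p[1],0])-px).ravel()
    r=least_squares(f,g); print(r.x.round(3),r.fun.round(2)); return r.x
o=np.array
px=o([[47,353],[706,355],[707,119],[80,48],[271,48],[271,149],[80,149],[97,272]])/5+[215,175]
L=[[-90,190,12],[-90,-210,12],[50,-210,47],[80,160,75],[80,50,75],[25,50,75],[25,160,75],[-45,160,42]]
j=fit(L,px,[450,0,0])
px=o([[468,153],[622,172],[603,293],[455,275]])/5+[215,175]
b=fit([[35,45,57],[35,-45,57],[-35,-45,57],[-35,45,57]],px,[450,-50,0])
px=o([[88,443],[378,500],[200,382],[470,440],[197,405],[466,462]])/8+[385,225]
x0=12;L=[[-75,55,10],[-75,-55,10],[x0-80.7,46,162.7],[x0-80.7,-46,162.7],[x0-89.3,46,157.7],[x0-89.3,-46,157.7]]
r=fit(L,px,[350,-300,0])
fit(L[:2],px[:2],[350,-300,0]);fit(L[2:],px[2:],[350,-300,0])
Rj=R.from_euler("z",j[2]);print("block in jig",Rj.inv().apply([b[0]-j[0],b[1]-j[1],0]),b[2]-j[2])
for n,p,z in (("jar",(389,168),0),("planter",(160,192),0)): print(n,bp("top",p,z))
E
```

```text
[ 5.88892e+02  4.39960e+01 -1.00000e-03] [ 0.15 -0.51 -0.05 -0.1   0.61 -0.62  0.82  1.11 -0.03  1.28 -0.34 -0.43
  0.35 -0.62 -1.51 -0.13]
[ 5.72162e+02 -6.29260e+01 -1.22000e-01] [ 0.19  0.51 -0.42  0.48  0.48 -0.38 -0.25 -0.6 ]
[ 4.68831e+02 -3.55767e+02 -1.98000e-01] [ 0.48 -3.6   0.31 -3.28 -0.    1.48  0.23  1.22 -0.59  1.79 -0.35  1.64]
[ 4.58661e+02 -3.53716e+02 -1.88000e-01] [ 0.04  0.01 -0.04 -0.01]
[ 4.72838e+02 -3.56720e+02 -2.04000e-01] [ 0.2  -0.15  0.39 -0.22 -0.4   0.16 -0.2   0.2 ]
block in jig [ -16.60588325 -106.94072709    0.        ] -0.1203531451126384
jar [ 743.17686384 -269.69383202    0.        ]
planter [664.91787146 442.24557148   0.        ]
```

```bash
cat >> h.py <<'E'
YR=-0.204; RO=np.array([472.8,-356.7,0.])
sz=R.from_euler("z",YR).apply([-.5,0,np.sqrt(.75)]); sx=R.from_euler("z",YR).apply([np.sqrt(.75),0,.5]); sy=np.cross(sz,sx)
FOOT=RO+R.from_euler("z",YR).apply([12,0,13])
def rot(x,y): return R.from_matrix(np.c_[x,y,np.cross(x,y)])
def rows(wps,g,p0=None,R0=None):
    "wps: list of (pos,R): print rows relative to the pose at the call's start"
    for p,Q in wps: d,t=delta(p,Q,p0,R0); print([g,*d.tolist(),*t.tolist()])
E
python3 - <<'E'
from h import *
s=ctrl.sense();M=q2R(s["ee_rot"]).as_matrix();print(M.round(2));a=np.arctan2(M[1,1],M[0,1]);print("yawy",a,"c",a-1.0146-0.2234)
print(FOOT,FOOT+170*sz)
for sg in (1,-1):
    Q=rot(-sz,sg*sx); print(sg,delta(FOOT+170*sz,Q))
    Qd=rot([0,0,-1.],[sg*1.,0,0]);print(delta([0,0,0],Qd))
E
```

```text
[[-0.    0.33  0.95]
 [-0.    0.95 -0.33]
 [-1.   -0.   -0.  ]]
yawy 1.2379897251076613 c -1.027489233867973e-05
[ 484.55116875 -359.13105597   13.        ] [ 401.31372347 -341.9110762   160.22431864]
1 (array([  71.3, -716.7,  491. ]), array([ 80.6, -21.6,  24.6]))
(array([ 2.314e+02, -5.245e+02,  1.000e-01]), array([70.9,  0. ,  0.1]))
-1 (array([  71.3, -716.7,  491. ]), array([-94.9, -25.5, -22.3]))
(array([ 2.314e+02, -5.245e+02,  1.000e-01]), array([-1.091e+02, -1.000e-01,  0.000e+00]))
```

```bash
cat >> h.py <<'E'
from scipy.spatial.transform import Slerp
def plan(P,Q,g,p0=None,R0=None):
    "all rows for pose list split in calls of 5, each relative to the previous call's last pose"
    for i in range(0,len(P),5):
        print("call"); rows(list(zip(P[i:i+5],Q[i:i+5])),g,p0,R0); p0,R0=P[i:i+5][-1],Q[i:i+5][-1]
E
python3 - <<'E'
from h import *
s=ctrl.sense();p0=s["eef_pos"];Q0=q2R(s["ee_rot"]);Q1=rot(-sz,sx)
pg=FOOT+270*sz; via=np.array([420,150,330.])
t=np.linspace(0,1,16)[1:];P=[p0+(via-p0)*min(1,k/.47) if k<.47 else via+(pg-via)*(k-.47)/.53 for k in t]
Q=Slerp([0,1],R.concatenate([Q0,Q1]))(t)
plan(P,list(Q),-1)
E
```

```text
call
[-1, -14.0, -34.9, 49.4, 5.4, -1.4, 1.6]
[-1, -28.1, -69.8, 98.7, 10.7, -2.9, 3.3]
[-1, -42.1, -104.6, 148.1, 16.1, -4.3, 4.9]
[-1, -56.2, -139.5, 197.4, 21.5, -5.7, 6.6]
[-1, -70.2, -174.4, 246.8, 26.9, -7.2, 8.2]
call
[-1, -10.0, -6.7, 60.9, 5.4, -1.4, 1.6]
[-1, -20.1, -13.4, 121.7, 10.7, -2.9, 3.3]
[-1, -15.2, -60.8, 159.9, 16.1, -4.3, 4.9]
[-1, -9.6, -110.4, 196.9, 21.5, -5.7, 6.6]
[-1, -4.0, -159.9, 233.9, 26.9, -7.2, 8.2]
call
[-1, 5.8, -28.4, 54.9, 5.4, -1.4, 1.6]
[-1, 11.6, -56.7, 109.8, 10.7, -2.9, 3.3]
[-1, 17.4, -85.1, 164.7, 16.1, -4.3, 4.9]
[-1, 23.2, -113.5, 219.7, 21.5, -5.7, 6.6]
[-1, 29.0, -141.9, 274.6, 26.9, -7.2, 8.2]
```

Request:
carry_out([
  [-1, -14, -34.9, 49.4, 5.4, -1.4, 1.6],
  [-1, -28.1, -69.8, 98.7, 10.7, -2.9, 3.3],
  [-1, -42.1, -104.6, 148.1, 16.1, -4.3, 4.9],
  [-1, -56.2, -139.5, 197.4, 21.5, -5.7, 6.6],
  [-1, -70.2, -174.4, 246.8, 26.9, -7.2, 8.2],
])

```text
time_s: 0.72
eef_pos: [348.4, 249.0, 301.9]
ee_rot: [0.699, 0.319, 0.595, -0.234]
force: [1.3, 1.1, -0.3]
grip_width: 1.003
```

Request:
carry_out([
  [-1, -10, -6.7, 60.9, 5.4, -1.4, 1.6],
  [-1, -20.1, -13.4, 121.7, 10.7, -2.9, 3.3],
  [-1, -15.2, -60.8, 159.9, 16.1, -4.3, 4.9],
  [-1, -9.6, -110.4, 196.9, 21.5, -5.7, 6.6],
  [-1, -4, -159.9, 233.9, 26.9, -7.2, 8.2],
])

```text
time_s: 1.35
eef_pos: [394.2, -30.3, 299.0]
ee_rot: [0.657, 0.498, 0.456, -0.335]
force: [1.3, -0.1, 0.1]
grip_width: 1.0
```

Request:
carry_out([
  [-1, 5.8, -28.4, 54.9, 5.4, -1.4, 1.6],
  [-1, 11.6, -56.7, 109.8, 10.7, -2.9, 3.3],
  [-1, 17.4, -85.1, 164.7, 16.1, -4.3, 4.9],
  [-1, 23.2, -113.5, 219.7, 21.5, -5.7, 6.6],
  [-1, 29, -141.9, 274.6, 26.9, -7.2, 8.2],
])

```text
time_s: 1.98
eef_pos: [351.0, -333.7, 246.4]
ee_rot: [0.572, 0.647, 0.287, -0.415]
force: [0.4, -0.5, 0.2]
grip_width: 0.999
```

```bash
cat > look.py <<'E'
from h import *
import sys
s=ctrl.sense(); im=viewer.capture("wrist")[:,:,::-1].copy(); cv2.imwrite("pics/%s_raw.png"%sys.argv[1],im)
Qr=R.from_euler("z",YR).apply
def dr(P,c,cl=True): cv2.polylines(im,[wproj(P,s).round().astype(int)],cl,c,1)
if "stick" in sys.argv:
    for k in (1,-1): dr([FOOT+170*sz*a+k*5*sx+b*46*sy for a,b in((0,-1),(0,1),(1,1),(1,-1))],(0,0,255) if k>0 else (255,0,255))
    dr([RO+Qr([x,y,10]) for x,y in((-75,55),(-75,-55),(75,-55),(75,55))],(255,0,0))
if "jig" in sys.argv:
    J=np.array([588.9,44,0])
    dr([J+p for p in((50,-210,47),(50,50,47),(80,-210,47))],(0,0,255),False); dr([J+p for p in((-90,190,12),(-90,-210,12),(50,-210,12),(50,160,12),(-45,160,12),(-45,160,42))],(255,0,0),False)
    dr([J+p for p in((25,50,75),(25,160,75),(80,160,75),(80,50,75))],(255,0,255))
cv2.imwrite("pics/%s.png"%sys.argv[1],im); print(s["eef_pos"],s["ee_rot"],s["force"],s["grip_width"],s["time_s"])
E
python3 look.py w1 stick
```

```text
[ 350.97548688 -333.74064755  246.43835062] [ 0.57178926  0.64673293  0.28716049 -0.4151294 ] [ 0.40527636 -0.52368317  0.20548223] 0.998968095075975 1.975
```

View pics/w1.png

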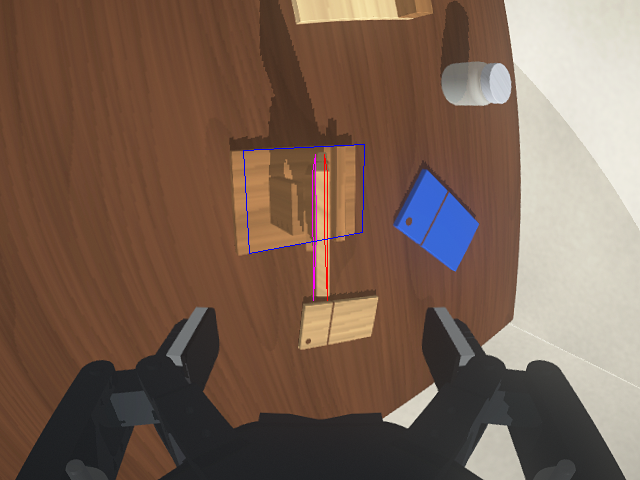

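The overlay matches the stick (edges at px 315–328, foot at row 155, top at row 300), so the pinch line is good. The rest's base sits about 12 mm nearer the robot than drawn.

Request:
carry_out([
  [-1, 50, 0, 0, 0, 0, 0],
  [-1, 100, 0, 0, 0, 0, 0],
  [-1, 135, 0, 0, 0, 0, 0],
  [-1, 154, 0, 0, 0, 0, 0],
  [-1, 154, 0, 0, 0, 0, 0],
], newtons=100)

```text
time_s: 2.65
eef_pos: [427.3, -346.5, 112.3]
ee_rot: [0.572, 0.646, 0.29, -0.414]
force: [-0.4, 0.3, -0.1]
grip_width: 0.998
```

Request:
carry_out([
  [0.5, 0, 0, 0, 0, 0, 0],
  [0.7, 0, 0, 0, 0, 0, 0],
  [1, 0, 0, 0, 0, 0, 0],
  [1, 0, 0, 0, 0, 0, 0],
  [1, 0, 0, 0, 0, 0, 0],
], newtons=100)

```text
time_s: 3.28
eef_pos: [427.7, -347.6, 114.2]
ee_rot: [0.573, 0.646, 0.288, -0.414]
force: [2.3, 0.5, 3.5]
grip_width: 0.105
```

Request:
carry_out([
  [1, 0, 0, 0, 0, 0, 0],
  [1, 0, 0, 0, 0, 0, 0],
  [1, 0, 0, 0, 0, 0, 0],
  [1, 0, 0, 0, 0, 0, 0],
  [1, 0, 0, 0, 0, 0, 0],
], newtons=100)

```text
time_s: 3.9
eef_pos: [427.7, -347.6, 114.2]
ee_rot: [0.573, 0.646, 0.288, -0.414]
force: [2.1, 0.8, 5.4]
grip_width: 0.108
```

```bash
python3 look.py w2
```

```text
[ 427.71866153 -347.60657534  114.15834566] [ 0.57310111  0.64570769  0.2882019  -0.41419363] [2.08977233 0.83877201 5.43694623] 0.10849858972661383 3.9
```

View pics/w2.png

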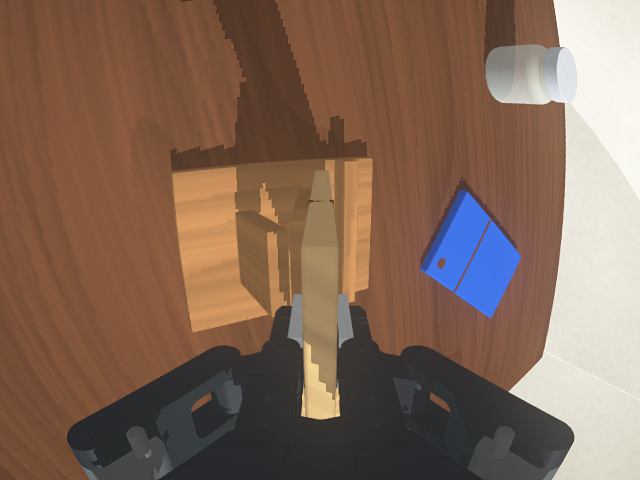

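Gripped: stick edge-on between the pads (px 305–338), opening about 9 mm. Next I lift along the stick and carry it to a point above the block's near side.

```bash
cat >> h.py <<'E'
GP=FOOT+116*sz; GQ=rot(-sz,sx); DQ=rot(np.array([0,0,-1.]),np.array([1.,0,0]))
E
python3 - <<'E'
from h import *
sl=Slerp([0,1],R.concatenate([GQ,DQ]))
A=np.array
P=[GP+30*sz,GP+75*sz,GP+75*sz+[5,20,40],A([420,-260,240.]),A([440,-215,240.]), A([465,-165,235.]),A([490,-115,225.]),A([514,-75,200.]),A([514,-63,165.]),A([514,-63,145.])]
k=[0,0,0.15,.4,.65,.85,1,1,1,1]
plan(P,[sl(x) for x in k],1,GP,GQ)
E
```

```text
call
[1, -30.0, 0.0, -0.0, 0.0, 0.0, 0.0]
[1, -75.0, 0.0, -0.0, 0.0, 0.0, 0.0]
[1, -109.2, 20.7, -20.6, -1.7, 0.5, -4.5]
[1, -122.2, 41.4, -84.0, -4.6, 1.2, -12.0]
[1, -117.0, 50.4, -132.1, -7.4, 2.0, -19.4]
call
[1, 8.2, 20.2, -51.7, -2.3, 0.6, -6.0]
[1, 21.3, 39.6, -103.5, -4.0, 1.1, -10.5]
[1, 49.2, 55.8, -145.4, -4.0, 1.1, -10.5]
[1, 83.3, 48.7, -157.8, -4.0, 1.1, -10.5]
[1, 103.0, 45.0, -158.0, -4.0, 1.1, -10.5]
```

Request:
carry_out([
  [1, -30, 0, 0, 0, 0, 0],
  [1, -75, 0, 0, 0, 0, 0],
  [1, -109.2, 20.7, -20.6, -1.7, 0.5, -4.5],
  [1, -122.2, 41.4, -84, -4.6, 1.2, -12],
  [1, -117, 50.4, -132.1, -7.4, 2, -19.4],
])

```text
time_s: 4.58
eef_pos: [439.8, -214.3, 241.7]
ee_rot: [0.53, 0.555, 0.429, -0.476]
force: [0.3, -1.0, -1.8]
grip_width: 0.104
```

Request:
carry_out([
  [1, 8.2, 20.2, -51.7, -2.3, 0.6, -6],
  [1, 21.3, 39.6, -103.5, -4, 1.1, -10.5],
  [1, 49.2, 55.8, -145.4, -4, 1.1, -10.5],
  [1, 83.3, 48.7, -157.8, -4, 1.1, -10.5],
  [1, 103, 45, -158, -4, 1.1, -10.5],
])

```text
time_s: 5.2
eef_pos: [513.1, -61.8, 142.9]
ee_rot: [0.499, 0.5, 0.501, -0.5]
force: [0.2, -0.5, -0.7]
grip_width: 0.103
```

```bash
python3 look.py w3 jig
python3 - <<'E'
from h import *
cv2.imwrite("pics/s3.png",viewer.capture("scene")[:,:,::-1])
E
```

```text
[513.13855882 -61.80843861 142.89047375] [ 0.49852265  0.49971364  0.50140275 -0.50035659] [ 0.24777806 -0.47698428 -0.72293538] 0.10321683588706382 5.2
```

View pics/w3.png

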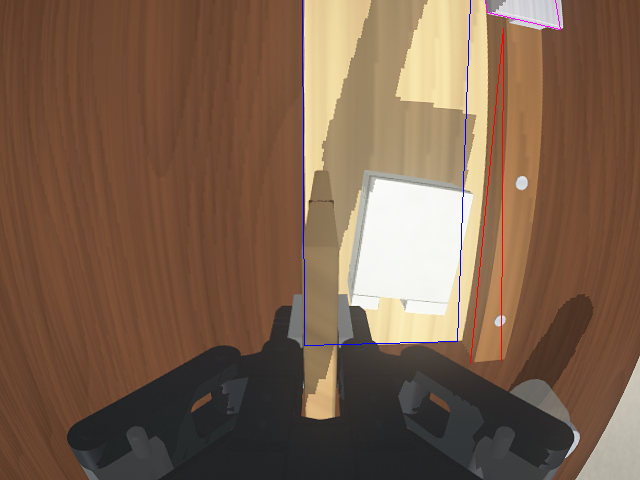

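Jig overlay agrees with the picture; the block (348–472, 170–315) stands clear of the stick, with its groove towards the bottom of the image. Lower, then press towards the fence.

Request:
carry_out([
  [1, 5, 0, 0, 0, 0, 0],
  [1, 9, 4, 0, 0, 0, 0],
  [1, 9, 12, 0, 0, 0, 0],
  [1, 9, 18, 0, 0, 0, 0],
  [1, 9, 24, 0, 0, 0, 0],
])

```text
time_s: 5.92
eef_pos: [538.6, -63.2, 136.4]
ee_rot: [0.499, 0.501, 0.5, -0.5]
force: [-0.9, -0.5, -1.7]
grip_width: 0.103
```

Request:
carry_out([
  [1, 0, 5, 0, 0, 0, 0],
  [1, 0, 10, 0, 0, 0, 0],
  [1, 0, 15, 0, 0, 0, 0],
  [1, 0, 20, 0, 0, 0, 0],
  [1, 0, 23, 0, 0, 0, 0],
])

```text
time_s: 6.55
eef_pos: [561.4, -63.2, 136.3]
ee_rot: [0.499, 0.501, 0.5, -0.5]
force: [-2.2, -0.5, 0.6]
grip_width: 0.108
```

Request:
carry_out([
  [1, 0, 1, 0, 0, 0, 0],
  [1, 0, 2, 0, 0, 0, 0],
  [1, 0, 3, 0, 0, 0, 0],
  [1, 0, 4, 0, 0, 0, 0],
  [1, 0, 5, 0, 0, 0, 0],
])

```text
time_s: 7.18
eef_pos: [565.9, -63.2, 136.3]
ee_rot: [0.499, 0.501, 0.5, -0.5]
force: [-4.0, -0.4, 1.6]
grip_width: 0.101
```

Request:
carry_out([
  [1, 0, 1, 0, 0, 0, 0],
  [1, 0, 2, 0, 0, 0, 0],
  [1, 0, 3, 0, 0, 0, 0],
  [1, 0, 4, 0, 0, 0, 0],
  [1, 0, 4, 0, 0, 0, 0],
])

```text
time_s: 7.8
eef_pos: [567.7, -63.3, 136.0]
ee_rot: [0.497, 0.499, 0.502, -0.502]
force: [-14.3, -2.1, 6.0]
grip_width: 0.1
```

```bash
python3 look.py w4 jig; python3 -c "
from h import *
cv2.imwrite('pics/s4.png',cv2.resize(viewer.capture('scene')[190:370,240:420,::-1],None,fx=4,fy=4)[:600])
t=viewer.capture('top')[:,:,::-1]
a=cv2.imread('pics/w4.png'); cv2.imwrite('pics/m4.png',np.hstack([a[100:500,280:560],cv2.resize(t[175:255,270:365],None,fx=5,fy=5)[:380]]))if a[100:500].shape[0]==380 else None
"
```

```text
[567.7297115  -63.25914172 135.98007343] [ 0.49746329  0.4989181   0.50186247 -0.50174202] [-14.3029792   -2.11265543   6.02729155] 0.10017580586805382 7.8
```

View pics/m4.png

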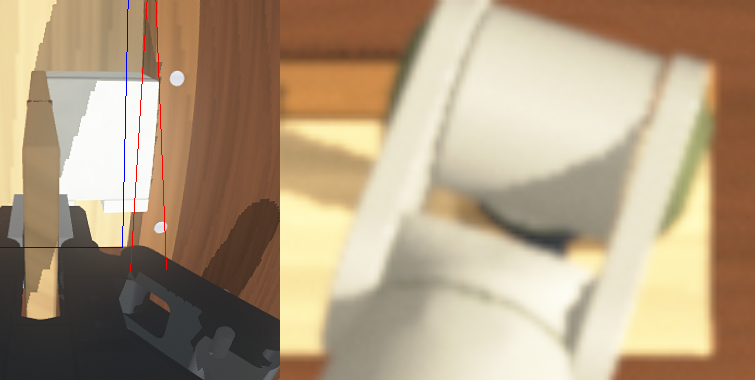

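The block now lies flat on the fence (the block's right edge follows the fence in the picture), with 14 N of press. Back off, and locate the trailing end.

Run:
```python
from h import *
s=ctrl.sense()
for p in ((384,300),(430,312-3),(429,301),(439,180)): print(p,wbp(p,57,s).round(1))
im=cv2.imread("pics/w4_raw.png"); cv2.imwrite("pics/c4.png",cv2.resize(im[250:330,330:460],None,fx=6,fy=6,interpolation=cv2.INTER_CUBIC))
```

```text
(384, 300) [610.9 -97.   57. ]
(430, 309) [ 644.2 -104.9   57. ]
(429, 301) [642.7 -98.6  57. ]
(439, 180) [641.9 -15.6  57. ]
```

View pics/c4.png

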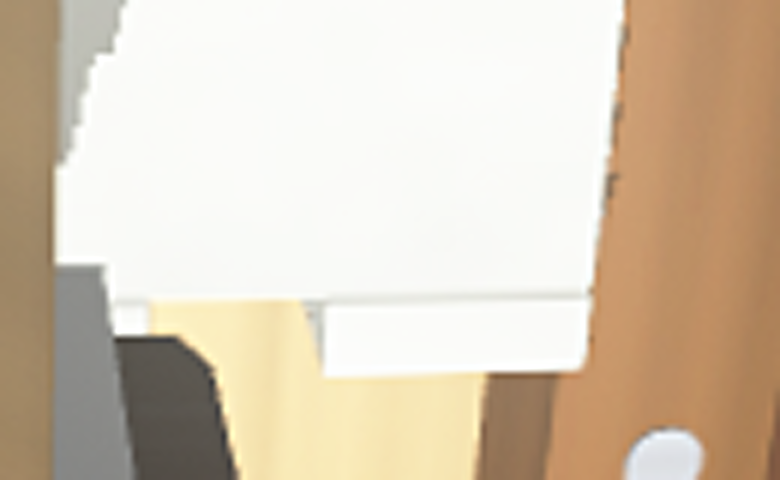

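Request:
carry_out([
  [1, 0, -8, 0, 0, 0, 0],
  [1, 0, -18, 0, 0, 0, 0],
  [1, 0, -30, 0, 0, 0, 0],
  [1, 0, -40, 0, 0, 0, 0],
  [1, 0, -40, 0, 0, 0, 0],
])

```text
time_s: 8.57
eef_pos: [529.9, -63.2, 136.6]
ee_rot: [0.499, 0.501, 0.499, -0.5]
force: [0.2, 0.4, -0.9]
grip_width: 0.106
```

Prong tips are at row ≈312 (world y ≈ −107), the groove runs from x ≈ 590 to 610 and its bottom is at y ≈ −97. Move behind the block.

Request:
carry_out([
  [1, 0, 0, 40, 0, 0, 0],
  [1, 0, 0, 85, 0, 0, 0],
  [1, 0, 10, 112, 0, 0, 0],
  [1, 0, 45, 112, 0, 0, 0],
  [1, 0, 70, 112, 0, 0, 0],
])

```text
time_s: 9.2
eef_pos: [601.3, -175.8, 136.1]
ee_rot: [0.499, 0.501, 0.499, -0.5]
force: [-0.2, 1.0, -0.6]
grip_width: 0.101
```

```bash
python3 look.py w5; python3 -c "
import cv2
im=cv2.imread('pics/w5_raw.png'); cv2.imwrite('pics/c5.png',cv2.resize(im[60:320,220:480],None,fx=2.3,fy=2.3,interpolation=cv2.INTER_CUBIC))"
```

```text
[ 601.2963592  -175.82829669  136.14065912] [ 0.49930157  0.50135122  0.4992632  -0.50008115] [-0.23339757  1.00819174 -0.55053848] 0.1010300442677844 9.2
```

View pics/c5.png

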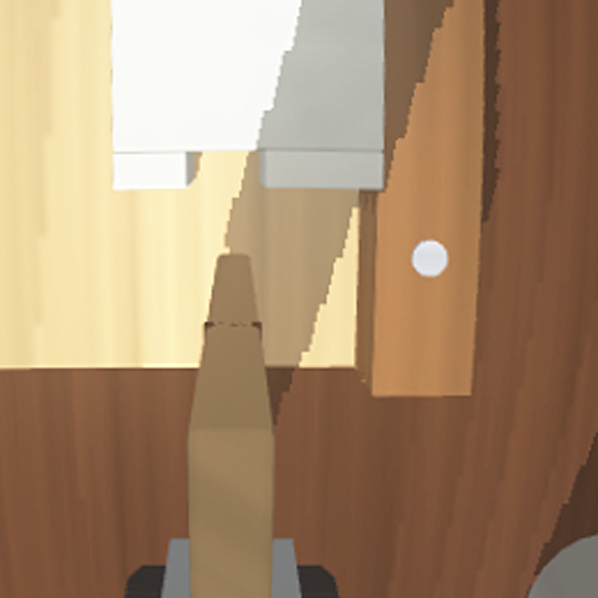

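The block sits on the fence and the stick is lined up with the groove (foot centre col 233 against a groove of 187–262). Insert, then bias to +x.

Request:
carry_out([
  [1, 0, 0, -12, 0, 0, 0],
  [1, 0, 0, -22, 0, 0, 0],
  [1, 0, 0, -28, 0, 0, 0],
  [1, 0, 2, -28, 0, 0, 0],
  [1, 0, 4, -28, 0, 0, 0],
])

```text
time_s: 9.88
eef_pos: [604.1, -147.5, 136.4]
ee_rot: [0.499, 0.501, 0.5, -0.5]
force: [-0.8, -0.2, -1.3]
grip_width: 0.108
```

Request:
carry_out([
  [1, 0, 1, 0, 0, 0, 0],
  [1, 0, 2, 0, 0, 0, 0],
  [1, 0, 2, 0, 0, 0, 0],
  [1, 0, 2, -3, 0, 0, 0],
  [1, 0, 2, -4, 0, 0, 0],
])

```text
time_s: 10.5
eef_pos: [605.5, -143.7, 136.0]
ee_rot: [-0.499, -0.5, -0.5, 0.501]
force: [-5.7, -4.4, -0.2]
grip_width: 0.108
```

Request:
carry_out([
  [1, 0, 0, -7, 0, 0, 0],
  [1, 0, 0, -14, 0, 0, 0],
  [1, 0, 0, -21, 0, 0, 0],
  [1, 0, 0, -28, 0, 0, 0],
  [1, 0, 0, -35, 0, 0, 0],
])

```text
time_s: 11.12
eef_pos: [605.5, -109.0, 136.1]
ee_rot: [-0.499, -0.5, -0.5, 0.501]
force: [-5.6, -4.2, -0.5]
grip_width: 0.101
```

```bash
python3 look.py w6; python3 -c "
import cv2
im=cv2.imread('pics/w6_raw.png'); cv2.imwrite('pics/c6.png',cv2.resize(im[60:320,220:480],None,fx=2.3,fy=2.3,interpolation=cv2.INTER_CUBIC))"
```

```text
[ 605.49652465 -109.03498656  136.09650803] [-0.49927301 -0.50010542 -0.49973275  0.50088743] [-5.5850126  -4.20395072 -0.54300021] 0.1014652552794846 11.125
```

View pics/c6.png

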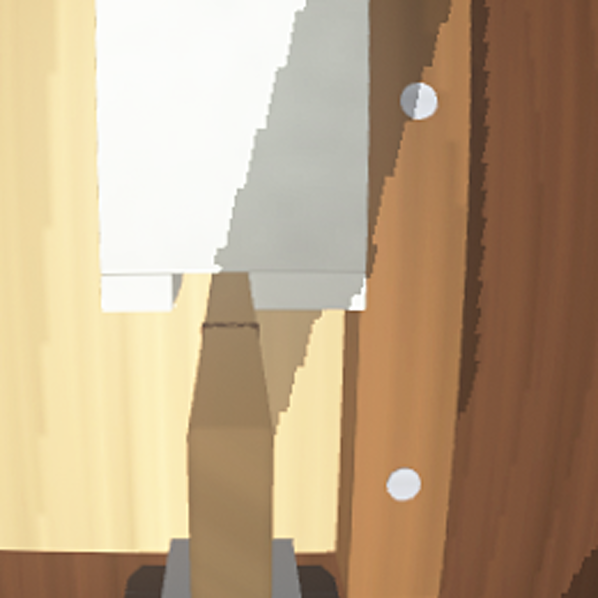

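The block slides along the fence, stick seated in the groove's fence-side wall. 11 views used, so one is left for the final check. Continue feeding on force readings.

Request:
carry_out([
  [1, 0, 0, -8, 0, 0, 0],
  [1, 0, 0, -16, 0, 0, 0],
  [1, 0, 0, -24, 0, 0, 0],
  [1, 0, 0, -32, 0, 0, 0],
  [1, 0, 0, -40, 0, 0, 0],
])

```text
time_s: 11.8
eef_pos: [605.4, -68.9, 136.0]
ee_rot: [-0.499, -0.5, -0.5, 0.501]
force: [-5.6, -5.7, -0.7]
grip_width: 0.102
```

Request:
carry_out([
  [1, 0, 0, -8, 0, 0, 0],
  [1, 0, 0, -16, 0, 0, 0],
  [1, 0, 0, -24, 0, 0, 0],
  [1, 0, 0, -32, 0, 0, 0],
  [1, 0, 0, -40, 0, 0, 0],
])

```text
time_s: 12.42
eef_pos: [605.4, -28.9, 136.0]
ee_rot: [-0.499, -0.5, -0.5, 0.501]
force: [-6.1, -5.3, -0.8]
grip_width: 0.107
```

Request:
carry_out([
  [1, 0, 0, -8, 0, 0, 0],
  [1, 0, 0, -16, 0, 0, 0],
  [1, 0, 0, -24, 0, 0, 0],
  [1, 0, 0, -32, 0, 0, 0],
  [1, 0, 0, -40, 0, 0, 0],
])

```text
time_s: 13.05
eef_pos: [605.4, 11.1, 136.0]
ee_rot: [-0.499, -0.5, -0.5, 0.501]
force: [-6.4, -6.2, -0.2]
grip_width: 0.105
```

Request:
carry_out([
  [1, 0, 0, -8, 0, 0, 0],
  [1, 0, 0, -16, 0, 0, 0],
  [1, 0, 0, -24, 0, 0, 0],
  [1, 0, 0, -32, 0, 0, 0],
  [1, 0, 0, -40, 0, 0, 0],
])

```text
time_s: 13.68
eef_pos: [605.4, 51.0, 136.0]
ee_rot: [-0.499, -0.5, -0.5, 0.501]
force: [-7.1, -4.9, 0.1]
grip_width: 0.101
```

Request:
carry_out([
  [1, 0, 0, -6, 0, 0, 0],
  [1, 0, 0, -12, 0, 0, 0],
  [1, 0, 0, -17, 0, 0, 0],
  [1, 0, 0, -20, 0, 0, 0],
  [1, 0, 0, -23, 0, 0, 0],
])

```text
time_s: 14.3
eef_pos: [605.4, 73.9, 136.0]
ee_rot: [-0.499, -0.499, -0.5, 0.501]
force: [-7.4, -6.4, -0.1]
grip_width: 0.099
```

Request:
carry_out([
  [1, 0, 0, -1, 0, 0, 0],
  [1, 0, 0, -2, 0, 0, 0],
  [1, 0, 0, -3, 0, 0, 0],
  [1, 0, 0, -4, 0, 0, 0],
  [1, 0, 0, -5, 0, 0, 0],
])

```text
time_s: 14.92
eef_pos: [605.5, 78.2, 136.3]
ee_rot: [-0.499, -0.499, -0.5, 0.502]
force: [-4.6, -1.0, -1.3]
grip_width: 0.102
```

Request:
carry_out([
  [1, 0, 0, -1, 0, 0, 0],
  [1, 0, 0, -2, 0, 0, 0],
  [1, 0, 0, -3, 0, 0, 0],
  [1, 0, 0, -4, 0, 0, 0],
  [1, 0, 0, -5, 0, 0, 0],
])

```text
time_s: 15.55
eef_pos: [606.1, 82.2, 137.3]
ee_rot: [-0.5, -0.499, -0.499, 0.502]
force: [-7.7, -14.8, 7.5]
grip_width: 0.101
```

```bash
python3 look.py w7
python3 - <<'E'
from h import *
s=ctrl.sense(); im=cv2.imread("pics/w7_raw.png").astype(int)
for n in ("w6_raw","w7_raw"):
    im=cv2.imread(f"pics/{n}.png").astype(int)
    for c in (272,280,288): print(n,c,[tuple(im[r,c]) for r in range(170,215,3)])
E
```

```text
[606.07717992  82.15090146 137.26954998] [-0.50020797 -0.49924409 -0.49883623  0.50170682] [ -7.70468355 -14.78539569   7.54683908] 0.10084859915700507 15.55
w6_raw 272 [(np.int64(246), np.int64(250), np.int64(250)), (np.int64(245), np.int64(249), np.int64(249)), (np.int64(245), np.int64(249), np.int64(248)), (np.int64(210), np.int64(218), np.int64(219)), (np.int64(248), np.int64(250), np.int64(250)), (np.int64(248), np.int64(251), np.int64(250)), (np.int64(248), np.int64(251), np.int64(251)), (np.int64(248), np.int64(251), np.int64(251)), (np.int64(247), np.int64(251), np.int64(251)), (np.int64(176), np.int64(228), np.int64(246)), (np.int64(175), np.int64(228), np.int64(245)), (np.int64(176), np.int64(227), np.int64(246)), (np.int64(175), np.int64(227), np.int64(246)), (np.int64(175), np.int64(228), np.int64(246)), (np.int64(174), np.int64(227), np.int64(245))]
w6_raw 280 [(np.int64(247), np.int64(250), np.int64(250)), (np.int64(246), np.int64(249), np.int64(249)), (np.int64(245), np.int64(249), np.int64(249)), (np.int64(217), np.int64(225), np.int64(225)), (np.int64(248), np.int64(
[... 2659 characters left out ...]
int64(246), np.int64(250), np.int64(249)), (np.int64(246), np.int64(249), np.int64(249)), (np.int64(247), np.int64(250), np.int64(249)), (np.int64(246), np.int64(249), np.int64(249)), (np.int64(246), np.int64(249), np.int64(249)), (np.int64(222), np.int64(230), np.int64(230)), (np.int64(246), np.int64(250), np.int64(249)), (np.int64(246), np.int64(250), np.int64(249)), (np.int64(247), np.int64(250), np.int64(250)), (np.int64(247), np.int64(250), np.int64(250)), (np.int64(248), np.int64(250), np.int64(250)), (np.int64(192), np.int64(239), np.int64(252)), (np.int64(194), np.int64(240), np.int64(252)), (np.int64(194), np.int64(240), np.int64(252)), (np.int64(193), np.int64(240), np.int64(252))]
```

Run:
```python
from h import *
s=ctrl.sense(); s6=dict(s,eef_pos=np.array([605.5,-109.03,136.1]),ee_rot=np.array([-.49927301,-.50010542,-.49973275,.50088743]))
a=wbp((280,195.5),57,s6);b=wbp((280,201.8),57,s);print(a,b)
print("yaw tips w7:",wbp((272,201.8),57,s),wbp((288,201.8),57,s))
```

```text
[581.75572024 -72.15841525  57.        ] [582.10332883 114.55251889  57.        ]
yaw tips w7: [577.12818369 114.60679857  57.        ] [587.05582755 114.50630025  57.        ]
```

Trailing tips measured at y = 114.5 (home would be 114), square to within 0.01 rad, with a 15 N stop force. The block is home. Relax the stick, then withdraw.

Request:
carry_out([
  [1, 0, 0, 3, 0, 0, 0],
  [1, 0, -2, 5, 0, 0, 0],
  [1, 0, -5, 7, 0, 0, 0],
  [1, 0, -5, 14, 0, 0, 0],
  [1, 0, -5, 30, 0, 0, 0],
])

```text
time_s: 16.23
eef_pos: [601.6, 54.3, 136.6]
ee_rot: [0.5, 0.501, 0.5, -0.5]
force: [-0.5, -0.6, -1.2]
grip_width: 0.106
```

Request:
carry_out([
  [1, 0, 0, 45, 0, 0, 0],
  [1, 0, 0, 95, 0, 0, 0],
  [1, 0, 0, 150, 0, 0, 0],
  [1, 0, 0, 200, 0, 0, 0],
  [1, 0, 0, 230, 0, 0, 0],
])

```text
time_s: 16.85
eef_pos: [600.4, -178.8, 136.2]
ee_rot: [0.499, 0.502, 0.499, -0.501]
force: [0.4, 0.4, -1.3]
grip_width: 0.103
```

```bash
python3 look.py w8
python3 - <<'E'
from h import *
a=cv2.imread("pics/w5_raw.png",0);b=cv2.imread("pics/w8_raw.png",0)
for (x0,x1,y0,y1) in ((306,340,194,208),(310,333,166,182),(300,345,235,260)):
    t=a[y0:y1,x0:x1]; r=cv2.matchTemplate(b[y0-15:y1+15,x0-8:x1+8],t,cv2.TM_CCOEFF_NORMED); i=np.unravel_index(r.argmax(),r.shape); print(r.max(),"dx",i[1]-8,"dy",i[0]-15)
for n,i in (("w5",a),("w8",b)): print(n,[int(v) for v in i[160:215,321]])
E
```

```text
[ 600.41463913 -178.83595577  136.17681768] [ 0.49881536  0.50157813  0.49889352 -0.50070738] [ 0.37809756  0.41905066 -1.34874964] 0.10328622088520374 16.85
0.9699587 dx -1 dy 2
0.95379746 dx -2 dy 6
0.9816563 dx 0 dy -3
w5 [170, 169, 169, 169, 169, 169, 168, 167, 168, 165, 146, 132, 132, 134, 133, 134, 134, 133, 133, 133, 133, 132, 133, 133, 134, 133, 133, 133, 132, 131, 131, 130, 130, 131, 130, 130, 130, 130, 130, 128, 116, 99, 129, 130, 128, 128, 128, 129, 127, 128, 127, 128, 127, 127, 127]
w8 [173, 173, 174, 174, 174, 175, 174, 174, 174, 174, 174, 174, 174, 175, 175, 176, 158, 138, 134, 135, 135, 135, 135, 136, 135, 135, 135, 135, 134, 135, 134, 134, 134, 134, 133, 134, 133, 134, 133, 132, 133, 133, 118, 103, 127, 132, 132, 132, 130, 131, 131, 130, 130, 129, 129]
```

Run:
```python
from h import *
A=np.array; PQ=GQ*R.from_rotvec([0,0.031,0])
sl=Slerp([0,1],R.concatenate([DQ,PQ])); o=1.5*sx
P=[A([590,-178,185.]),A([560,-195,225.]),A([520,-220,250.]),A([475,-250,260.]),A([430,-285,255.]),
 A([400,-315,245.]),GP+115*sz+o,GP+115*sz+o,GP+80*sz+o,GP+50*sz+o,
 GP+35*sz+o,GP+20*sz+o,GP+10*sz+o,GP+5*sz+o,GP+2*sz+o]
k=[0,.15,.35,.6,.8,.95,1]+[1]*8
plan(P,[sl(x) for x in k],1,A([601,-175,136.]),DQ)
```

```text
call
[1, -49.0, -11.0, 3.0, 0.0, 0.0, 0.0]
[1, -89.0, -41.0, 20.0, 1.6, -0.2, 4.5]
[1, -114.0, -81.0, 45.0, 3.8, -0.5, 10.5]
[1, -124.0, -126.0, 75.0, 6.6, -0.8, 18.0]
[1, -119.0, -171.0, 110.0, 8.8, -1.1, 24.1]
call
[1, -1.5, -26.8, 34.3, 1.6, -0.2, 4.5]
[1, 17.0, -61.1, 59.7, 2.2, -0.3, 6.0]
[1, 17.0, -61.1, 59.7, 2.2, -0.3, 6.0]
[1, 51.8, -57.5, 61.0, 2.2, -0.3, 6.0]
[1, 81.6, -54.4, 62.1, 2.2, -0.3, 6.0]
call
[1, 15.0, -0.0, 0.5, 0.0, 0.0, 0.0]
[1, 30.0, -0.0, 0.9, 0.0, 0.0, 0.0]
[1, 40.0, -0.0, 1.2, 0.0, 0.0, 0.0]
[1, 45.0, 0.0, 1.4, 0.0, 0.0, 0.0]
[1, 48.0, -0.0, 1.5, 0.0, 0.0, 0.0]
```

Request:
carry_out([
  [1, -49, -11, 3, 0, 0, 0],
  [1, -89, -41, 20, 1.6, -0.2, 4.5],
  [1, -114, -81, 45, 3.8, -0.5, 10.5],
  [1, -124, -126, 75, 6.6, -0.8, 18],
  [1, -119, -171, 110, 8.8, -1.1, 24.1],
])

```text
time_s: 17.52
eef_pos: [428.1, -286.4, 256.5]
ee_rot: [0.56, 0.626, 0.337, -0.426]
force: [0.0, -1.0, -0.6]
grip_width: 0.101
```

Request:
carry_out([
  [1, -1.5, -26.8, 34.3, 1.6, -0.2, 4.5],
  [1, 17, -61.1, 59.7, 2.2, -0.3, 6],
  [1, 17, -61.1, 59.7, 2.2, -0.3, 6],
  [1, 51.8, -57.5, 61, 2.2, -0.3, 6],
  [1, 81.6, -54.4, 62.1, 2.2, -0.3, 6],
])

```text
time_s: 18.15
eef_pos: [405.0, -342.9, 157.5]
ee_rot: [0.569, 0.652, 0.297, -0.405]
force: [-0.0, 0.5, -0.3]
grip_width: 0.104
```

Run:
```python
from h import *
PQ=GQ*R.from_rotvec([0,0.031,0]);o=1.5*sx
s=ctrl.sense();print(s["eef_pos"],GP+50*sz+o,np.degrees((q2R(s["ee_rot"]).inv()*PQ).as_rotvec()),s["force"])
rows([(GP+k*sz+o,PQ) for k in (35,2)],1)
```

```text
[ 404.99400262 -342.93335768  157.53570622] [ 404.54435292 -342.57942172  157.51021703] [-0.11723155  0.1448755  -0.10037278] [-0.01111669  0.45554391 -0.32883435]
[1, 14.8, -0.5, 0.2, -0.1, 0.1, -0.1]
[1, 47.8, -0.5, 1.1, -0.1, 0.1, -0.1]
```

On target. Lower onto the rest.

Request:
carry_out([
  [1, 15, 0, 0.5, 0, 0, 0],
  [1, 30, 0, 0.9, 0, 0, 0],
  [1, 38, 0, 1.2, 0, 0, 0],
  [1, 43, 0, 1.4, 0, 0, 0],
  [1, 45, 0, 1.5, 0, 0, 0],
])

```text
time_s: 18.77
eef_pos: [426.3, -347.4, 118.6]
ee_rot: [0.568, 0.652, 0.297, -0.405]
force: [-0.5, 0.1, -1.4]
grip_width: 0.102
```

Request:
carry_out([
  [1, 1, 0, 0, 0, 0, 0],
  [1, 2, 0, 0, 0, 0, 0],
  [1, 3, 0, 0, 0, 0, 0],
  [1, 3, 0, 0, 0, 0, 0],
  [1, 3, 0, 0, 0, 0, 0],
])

```text
time_s: 19.4
eef_pos: [427.7, -347.5, 115.9]
ee_rot: [0.568, 0.652, 0.297, -0.405]
force: [0.4, -0.5, -0.4]
grip_width: 0.103
```

Request:
carry_out([
  [1, 1, -0.5, 0, 0, 0, 0],
  [1, 2, -1, 0, 0, 0, 0],
  [1, 3, -1.5, 0, 0, 0, 0],
  [1, 3, -1.5, 0, 0, 0, 0],
  [1, 3, -1.5, 0, 0, 0, 0],
])

```text
time_s: 20.02
eef_pos: [428.2, -348.1, 114.4]
ee_rot: [0.569, 0.652, 0.296, -0.404]
force: [-9.5, 4.6, 18.4]
grip_width: 0.1
```

The foot is on the base (18 N upward). Ease off and open.

Request:
carry_out([
  [1, -1, 0, 0, 0, 0, 0],
  [1, -1.5, 0, 0, 0, 0, 0],
  [0.6, -1.5, 0, 0, 0, 0, 0],
  [0.4, -1.5, 0, 0, 0, 0, 0],
  [0, -1.5, 0, 0, 0, 0, 0],
], newtons=30)

```text
time_s: 20.65
eef_pos: [427.0, -347.2, 113.5]
ee_rot: [0.568, 0.652, 0.297, -0.405]
force: [0.5, -0.2, 0.6]
grip_width: 0.489
```

Request:
carry_out([
  [-0.5, 0, 0, 0, 0, 0, 0],
  [-1, 0, 0, 0, 0, 0, 0],
  [-1, 0, 0, 0, 0, 0, 0],
  [-1, 0, 0, 0, 0, 0, 0],
  [-1, 0, 0, 0, 0, 0, 0],
])

```text
time_s: 21.28
eef_pos: [427.2, -347.3, 113.8]
ee_rot: [0.568, 0.652, 0.297, -0.405]
force: [-0.7, -0.1, -0.6]
grip_width: 0.997
```

Request:
carry_out([
  [-1, -30, 0, 0, 0, 0, 0],
  [-1, -80, 0, 0, 0, 0, 0],
  [-1, -130, 0, 0, 0, 0, 0],
  [-1, -155, 0, 0, 0, 0, 0],
  [-1, -155, 0, 0, 0, 0, 0],
])

```text
time_s: 21.9
eef_pos: [350.0, -336.7, 249.2]
ee_rot: [0.569, 0.652, 0.296, -0.405]
force: [-0.1, -0.9, 0.6]
grip_width: 0.999
```

```bash
python3 look.py w9 stick
python3 - <<'E'
from h import *
t0=cv2.imread("pics/top0.png"); t=viewer.capture("top")[:,:,::-1].copy(); cv2.imwrite("pics/top9.png",t)
a=cv2.resize(t[175:255,215:365],None,fx=3.2,fy=3.2,interpolation=cv2.INTER_CUBIC)
b=cv2.imread("pics/w9.png")[90:340,200:420]; b=cv2.resize(b,None,fx=1.3,fy=1.3)
c=np.hstack([cv2.resize(x[130:300,100:500],(400,170)) for x in (t0,t)])
H=np.zeros((256+330+0,800,3),np.uint8); H[:256,:480]=a; H[256:256+b.shape[0],:b.shape[1]]=b; H[400:570,290:690]=c[:,400:]
cv2.imwrite("pics/f9.png",H)
E
```

```text
[ 349.99046383 -336.72755576  249.16381882] [ 0.56890597  0.65181405  0.29567869 -0.40504143] [-0.09532827 -0.93463503  0.5503876 ] 0.9991896879596456 21.9
```

View pics/f9.png

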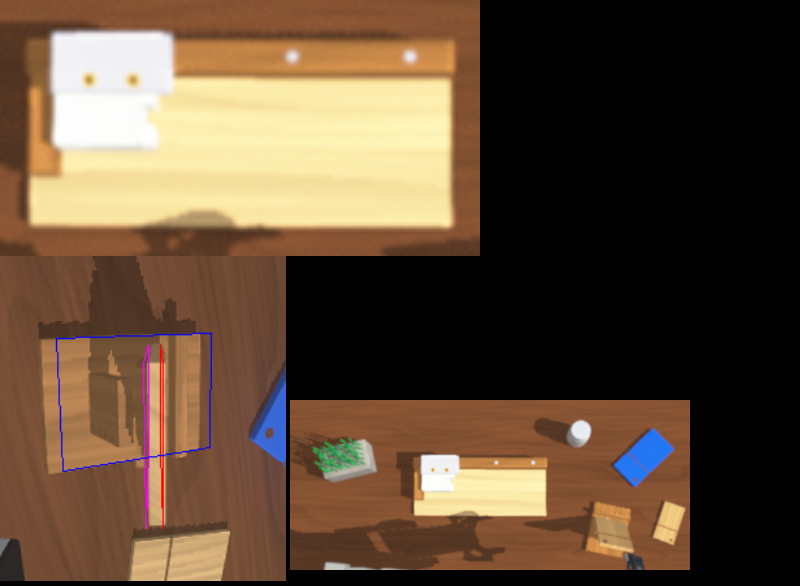

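Run:
```python
from h import *
for p in ((157,149),(157,120),(53,147),(60,176)): 
    q=(p[0]/3.2+215,p[1]/3.2+175); print(p,bp("top",q,57 if p[1]<170 else 42)-[588.9,44,0])
order.finish_job()
```

```text
(157, 149) [-23.26743065  65.36686786  57.        ]
(157, 120) [ 3.80034992 65.82401811 57.        ]
(53, 147) [-21.82126349 161.66886862  57.        ]
(60, 176) [-46.99425148 157.40783946  42.        ]
the job is handed in; nothing more can be done
```

The block was fed home and the push stick is back on its rest. I handed the job in at about 22 s of the 70 s allowed; no verdict was reported.

**What I did:** I took the push stick from its rest and pressed the block flat onto the fence with its face, at about 14 N. Then I seated the stick's edge in the block's groove and fed the block along the fence, with a light push towards it, until it met the end stop at about 15 N. The gripper held only the stick and was kept clear of the block throughout. I set the stick back in its original place, released it and withdrew.

**Last checks:**
- **Block along the feed:** The wrist camera put its trailing end at 114.5 mm in world y, against 114 mm expected, and square to within about 0.01 rad. That was while the stick still held it against the stop.
- **Block after release:** The top camera shows it under the plate, against the fence and stop. Its corner readings disagree with the wrist camera by up to about 5 mm in places. They come from a small, blurry picture, and the near edge comes out about 2 mm from its home position. I trusted the wrist camera and the contact forces.
- **Stick:** It lies on the overlay of the pose it was found in, to within a few millimetres.
- **Unexplained offset:** The rest's base sits 10–14 mm nearer the robot than I predicted from the stick's position, before and after. I took the as-found stick pose as the target.
- **Bystanders:** The planter and jar show no visible movement. The baluster was mostly outside my last crop, but my path did not go near it at low height after the start.

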